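# Gauge a marble rod, then hold it up level

## Task

Before the pink marble rod is cut into tesserae, check its thickness: press the red knob of the gauge gently down until the brass foot rests on the rod, keep it there for a moment so that the gauge can be read, and let the foot spring right back up. Then take the rod out of the gauge and hold it up level and still, its underside at least 12 cm above the bench, clear of everything but your grip; finish while still holding it there. Leave the saucer, the bronze smalti chunk and the small marble cube where they are.

Things in the scene. Friction and masses are not known exactly. Their poses are not given: they have to be found in the camera images.
- gauge: fixed thickness gauge; origin on the bench midway between its two steel pads, z up. Green bed 84 (x) by 270 (y) by 10 mm high, x from -58 to 26 mm. Pads 36 (x) by 30 (y) mm, tops 30 mm above the bench, at x = 0, y = -95 and +95 mm. A post at y = +95, x = -54 to -34 mm, carries the arm over the +y pad. Open towards its +x side (away from the post) and its -y end
- gauge_arm (a point): centre of the green overhanging arm's top, 116 mm above the bench, at x = -18, y = +95 mm in the gauge's frame. The arm is 74 (x) by 30 (y) by 20 (z) mm and holds the plunger; behind the knob (x = -31 mm) a thin white scale reaches up to 166 mm
- slide (a joint): vertical sprung slide, in m: 0 = foot fully up (its underside 76 mm above the bench), grows as the knob is pushed down, at most 0.030. With the rod on the pads (top at 54 mm) the foot meets it at 0.022. Pushing takes about 1 N at the top, 3.5 N at 0.022; the spring lifts it back when let go
- knob_top (a point): centre of the flat top of the gauge's red round knob (34 mm across, 12 mm thick), at x = 0, y = +95 mm in the gauge's frame, 166 mm above the bench when up; it moves down with the plunger
- plunger: the gauge's moving part: round brass foot (18 mm across, 8 mm thick) below, steel stem, red knob on top, 90 mm in all; origin at the centre of the foot's underside, on the same vertical axis as the knob
- rod: pink marble rod, 24 (x) by 240 (y) by 24 (z) mm, about 0.37 kg, evenly heavy; origin at the centre of its underside, long axis y. It lies loose across the gauge's two pads, roughly along the gauge's y axis, underside 30 mm above the bench, +y end under the foot, with 22 mm of room between its top and the raised foot
- saucer: white porcelain saucer, 110 mm across, 20 mm high, on the bench; origin at the centre of its underside. Bystander
- smalti: bronze-coloured glass smalti chunk, 44 by 34 by about 28 mm, on the bench; origin at the centre of its underside. Bystander
- cube: small pink marble cube, 32 mm, on the bench; origin at the centre of its underside. Bystander

How it is judged:
By the outcome, as a careful person would: the job done as asked, in the order asked, and still so for the second after the job is handed in, while the arm keeps its last pose, push and grip.
It also fails if it takes over 58 s, if anything falls off the work surface, if the arm or the gripper's body presses on something with over 40 N, if the wrist force passes 120 N, or if a joint passes its speed limit or range.

## Robot

A 6-joint arm with a two-finger parallel gripper is mounted at the origin on the work surface. World frame = base frame: x ahead of the robot, y to its left, z up, the work surface at z = 0. Lengths are in m, angles in rad, forces in N, time in s.
With the tool pointing down it reaches from about 0.35 to 0.775 m from the base axis. Payload 7.3 kg.
Tool frame: the origin (TCP) lies at the centre of the arm's flange, where the gripper is bolted on; the fingertips stand 178 mm ahead of it and the grasp point (between the pads) lies 159 mm ahead of it (tip_extent is the distance from the TCP to the fingertips, in m); z points along the fingers, y is the line along which they close (so a half turn about z gives the same grasp; the last joint's range is limited). The gripper opens to 92 mm and grips with 3 to 60 N. Pads are 19 mm wide; open, the fingers measure 130 mm over their backs; the gripper's body (75 mm by 190 mm) begins 47 mm behind the grasp point.
Start: joints at [1.023, 0.342, 1.524, -0, 1.275, -0.146], TCP at [0.205, 0.483, 0.405] pointing down, gripper open.
Joint ranges: [-2.53, 2.53], [-0.77, 2.02], [0.04, 2.7], [-1, 4.14], [0.28, 2.66], [-3.11, 3.11]. Speed limits (rad/s): [2.57, 2.57, 3.14, 3.14, 3.14, 3.14].

## Interface

Orientations are given as [roll, pitch, yaw] about the fixed x, y, z axes, in that order (R = Rz(yaw) Ry(pitch) Rx(roll)).
In Python, from cell import * gives the robot as it stands.
- The arm moves only by the tool arm_command, never from a script. Its arguments are lists of equal length, an entry for each row: "xyz": the shift along the world's x, y, z in mm, a list of three; "spin": the turn about the world's z in degrees. In form: {"xyz": [[tx, ty, tz], ...], "spin": [spin, ...]}. A call has 1 to 20 rows; each row shifts and turns the commanded pose from where the row before left it; what a row does not reach is not made up. A row lasts 1/10 s, in which the tool goes at most 50 mm and 8.59 degrees, less where a joint would pass 70% of its speed; a pose out of reach is approached as far as the arm can. A call with a gripper value outside its range is refused whole. "jaw" is the opening, from -1 (shut) to 1 (fully open), set as the call begins (left out, the last holds). The fingers move at their own pace and stop on an object; "squeeze" is the grip in N (left out, the last holds). Time passes only in rows, so rows that do not move let the fingers close. It gives the time, the measured TCP pose, the force, the opening and the grip force at its end, in the units of the state.
- observe(): the state, without advancing time (a new reading comes with each control period).
- read_camera(name): name is "scene" or "top"; returns a dict with "img" (420x560x3 uint8, red, green, blue), "depth" (420x560 float32, m along the optical axis (not along the pixel's ray), 0 where there is no reading), "fx", "fy", "cx", "cy" (pixels), "dist_coeffs" ([k1, k2, p1, p2, k3] as OpenCV has them; the pictures are not rectified), "world_from_camera" (4x4, takes a point from camera to world coordinates). Camera axes: x right, y up, looking along -z (the intrinsics and any distortion apply to the point x, -y, -z); pixel columns grow to the right and rows downward; lengths in m; the calibration is good to about 2 mm. A picture is of the moment at which its call begins.
- hand_in(): hands the job in; it is judged then, once.
The state is a dict: "time": time; "qpos": joint angles; "qvel": joint speeds; "joint_efforts": joint torques, N m; "tool_pos": TCP position; "tool_rot": TCP orientation; "contact_force": force on the tool from outside, world axes, zero at the start; "torque": the same for the moment, N m; "opening": finger opening in m; "grip_force": force on a finger pad.
Only numpy, scipy, OpenCV 4.12 (cv2) and the standard library are available. Lean on these libraries where they do the work, as an engineer would, in place of code of your own. Each camera call takes 0.05 s, during which the arm holds its last target. There are 200 camera calls.

## Working session

There is one attempt and no reset: what is moved stays moved. The work goes in short steps, Python scripts to look and compute and a tool call to move; the robot and the scene stay as the last step left them, time stands still between calls to the robot, and variables do not carry over. Pictures are saved under pics/ and viewed, at most 10 in all, crops included, and the job is handed in when it is done.

Besides the shell and the picture viewer there is one more tool, called as a command line: name --pt "numbers of a row" for each row, then --argument value for the rest. arm_command: Moves the arm, as the interface text tells. Its arguments: {"type":"object","properties":{"xyz":{"type":"array","items":{"type":"array","items":{"type":"number"}}},"spin":{"type":"array","items":{"type":"number"}},"jaw":{"type":"number"},"squeeze":{"type":"number"}},"required":["xyz","spin"]}

```bash
mkdir -p pics; cat > h.py <<'E'
from cell import *
import numpy as np, cv2, pickle
def snap(n,f):
    c=read_camera(n); cv2.imwrite('pics/'+f+'.png',c['img'][:,:,::-1]); pickle.dump(c,open('pics/'+f+'.pkl','wb')); return c
def load(f): return pickle.load(open('pics/'+f+'.pkl','rb'))
def ray(c,u,v):
    K=np.array([[c['fx'],0,c['cx']],[0,c['fy'],c['cy']],[0,0,1.]])
    x,y=cv2.undistortPoints(np.array([[[u,v]]],float),K,np.array(c['dist_coeffs'],float))[0,0]
    return np.array([x,-y,-1.])
def pt(c,u,v):  # by depth
    d=np.median(c['depth'][int(v)-1:int(v)+2,int(u)-1:int(u)+2]); T=np.array(c['world_from_camera'])
    return T[:3,:3]@(ray(c,u,v)*d)+T[:3,3]
def ptz(c,u,v,z):
    T=np.array(c['world_from_camera']); r=T[:3,:3]@ray(c,u,v); return T[:3,3]+r*(z-T[2,3])/r[2]
E
python3 - <<'E'
from h import *
for n in('scene','top'): c=snap(n,n+'0'); print(np.round(c['world_from_camera'],2),c['fx'])
o=observe();print(o['time'],o['tool_pos'],o['tool_rot'],o['opening'])
E
```

```text
[[-0.75 -0.54  0.38  0.84]
 [ 0.66 -0.62  0.43  0.31]
 [-0.    0.57  0.82  0.68]
 [ 0.    0.    0.    1.  ]] 380.26242665806177
[[ 0.01  0.99 -0.14  0.43]
 [-1.    0.01  0.01 -0.01]
 [ 0.01  0.14  0.99  1.02]
 [ 0.    0.    0.    1.  ]] 446.0704991182852
0.1 [0.20521314 0.48309252 0.4041085 ] [-3.14021548e+00 -1.87836951e-04  2.73982507e+00] 0.09233103113154993
```

View pics/scene0.png

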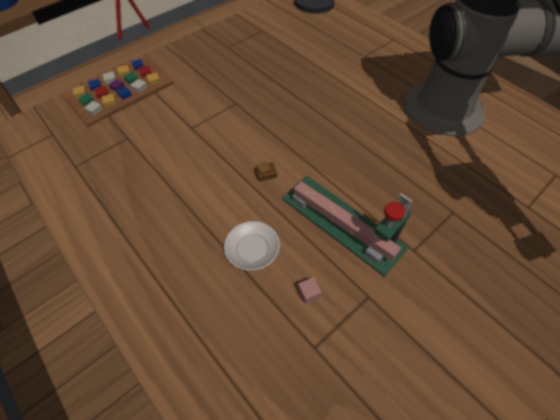

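View pics/top0.png

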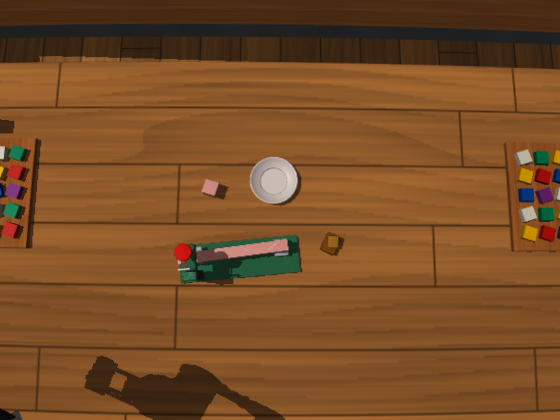

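The overview shows the knob at about (183,252) in top, the rod running right to (288,247), the cube at (210,188), the saucer at (274,180) and the smalti at (332,243). I'll enlarge this part for accurate points.

```bash
python3 - <<'E'
from h import *
c=load('top0'); im=c['img'][220:300,165:315,::-1]
cv2.imwrite('pics/t0c.png',cv2.resize(im,None,fx=5,fy=5,interpolation=cv2.INTER_CUBIC))
s=load('scene0'); im=s['img'][160:280,260:420,::-1]
cv2.imwrite('pics/s0c.png',cv2.resize(im,None,fx=5,fy=5,interpolation=cv2.INTER_CUBIC))
for n in('top0','scene0'):
    c=load(n);I=c['img'].astype(int); m=(I[...,0]>140)&(I[...,1]<40)&(I[...,2]<40)
    m[:, :100]=0; m[:,450:]=0; m[:150]=0
    v,u=np.nonzero(m); print(n,len(u),u.mean(),v.mean(),u.min(),u.max(),v.min(),v.max(),pt(c,u.mean(),v.mean()),ptz(c,u.mean(),v.mean(),.166))
E
```

```text
top0 235 182.12765957446808 252.2595744680851 174 190 244 265 [0.47600771 0.16665533 0.16632597] [0.4760237  0.16672215 0.166     ]<stdin>:9: RuntimeWarning: Mean of empty slice.
  ret = ret.dtype.type(ret / rcount)
Traceback (most recent call last):
ValueError: zero-size array to reduction operation minimum which has no identity
```

View pics/t0c.png

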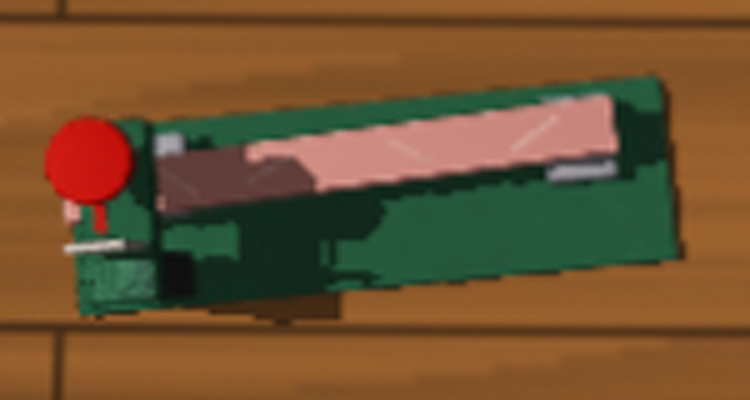

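View pics/s0c.png

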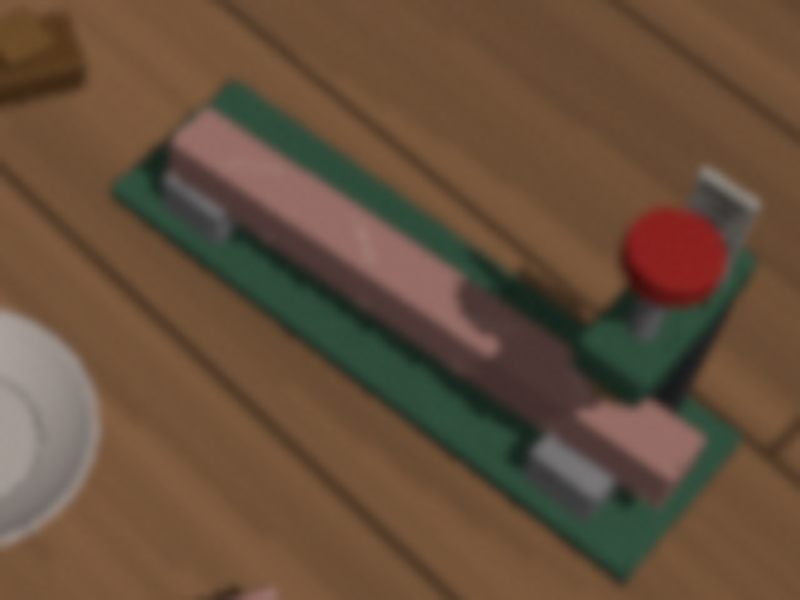

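```bash
python3 - <<'E'
from h import *
c=load('top0'); s=load('scene0')
T=lambda u,v,z:np.round(ptz(c,165+u/5,220+v/5,z),4)[:2]
S=lambda u,v,z:np.round(ptz(s,260+u/5,160+v/5,z),4)[:2]
print('knob',T(88,160,.166),S(676,250,.166))
print('bed',T(658,76,.01),T(680,258,.01),T(80,315,.01)); 
print('bedS',S(112,190,.01),S(235,80,.01),S(625,580,.01),S(742,435,.01))
print('rod',T(612,95,.054),T(617,155,.054),T(250,145,.054),T(165,210,.054))
print('rodS',S(210,110,.054),S(172,152,.054),S(662,495,.054),S(707,437,.054))
print('depth',pt(c,270,248),pt(c,240,252))
print('cube',pt(c,210,188),'sauc',ptz(c,274,180,.02),'smalti',pt(c,332,243))
E
```

```text
knob [0.4765 0.1658] [0.4782 0.171 ]
bed [ 0.5241 -0.0593] [ 0.4423 -0.0692] [0.4151 0.1989]
bedS [ 0.5258 -0.0518] [ 0.4442 -0.0609] [0.5    0.2131] [0.4169 0.2038]
rod [ 0.5118 -0.0371] [ 0.4859 -0.0393] [0.4891 0.1189] [0.4609 0.1548]
rodS [ 0.4892 -0.0319] [ 0.5157 -0.0263] [0.4867 0.2065] [0.4554 0.2024]
depth [4.92125504e-01 4.01993345e-04 5.36381986e-02] [0.48306745 0.06493693 0.05384083]
cube [0.62721076 0.13669675 0.03164181] sauc [ 0.64919164 -0.0071163   0.02      ] smalti [ 0.5056004  -0.13723528  0.02746305]
```

arm_command --pt "18 -21 0" --pt "18 -21 0" --pt "18 -21 0" --pt "18 -21 0" --pt "18 -21 0" --pt "18 -21 0" --pt "18 -21 0" --pt "18 -21 0" --pt "18 -21 0" --pt "18 -21 0" --pt "18 -21 0" --pt "18 -21 0" --pt "18 -21 0" --pt "18 -21 0" --pt "20 -21 0" --pt "0 0 0" --pt "0 0 0" --spin '[2, 2, 2, 2, 2, 2, 2, 2, 2, 2, 2, 2, 2, 2, 0.7, 0, 0]' --jaw -1 --squeeze 10

```text
time: 1.8
tool_pos: [0.4773, 0.1679, 0.4043]
tool_rot: [3.141, -0.001, -3.044]
contact_force: [-0.5, 0.0, -0.3]
opening: 0.0005
grip_force: 0.0
```

```bash
python3 - <<'E'
from h import *
o=observe();print(o['time'],o['tool_pos'],o['tool_rot'],o['opening'],o['contact_force'])
s=snap('scene','s1'); im=s['img'][120:270,300:500,::-1]
cv2.imwrite('pics/s1c.png',cv2.resize(im,None,fx=4,fy=4,interpolation=cv2.INTER_CUBIC))
E
```

```text
1.8 [0.47732497 0.1678854  0.40425466] [ 3.14128487e+00 -1.33724567e-03 -3.04414470e+00] 0.00046762435062934666 [-0.49851765  0.03597543 -0.34188502]
```

View pics/s1c.png

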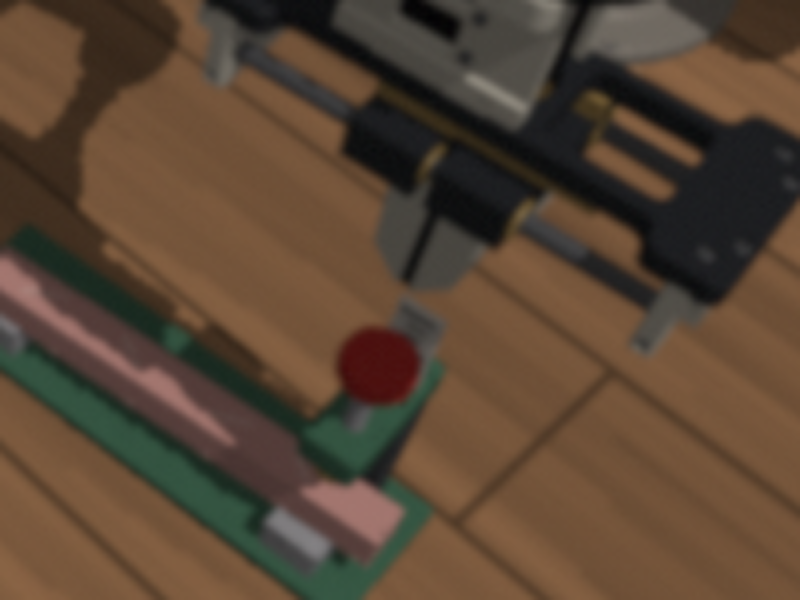

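The closed fingertips are at about (425,285) in the crop, above and slightly right of the knob (378,365). I'll check the calibration against the known tip position.

```bash
python3 - <<'E'
from h import *
s=load('s1'); f=lambda u,v,z:np.round(ptz(s,300+u/4,120+v/4,z),4)
print('tip seam front (want .4773+.0095,.168+)',f(407,282,.226),'knob',f(379,365,.166))
c=snap('top','t1');
E
```

```text
tip seam front (want .4773+.0095,.168+) [0.4861 0.1713 0.226 ] knob [0.4806 0.1721 0.166 ]
```

arm_command --pt "1 1 -10" --pt "0 0 -15" --pt "0 0 -15" --pt "0 0 -10" --pt "0 0 -6" --pt "0 0 -4" --pt "0 0 -3" --pt "0 0 -3" --pt "0 0 -3" --pt "0 0 -3" --pt "0 0 -2" --pt "0 0 -2" --pt "0 0 0" --pt "0 0 0" --spin '[0, 0, 0, 0, 0, 0, 0, 0, 0, 0, 0, 0, 0, 0]'

```text
time: 3.3
tool_pos: [0.4784, 0.1693, 0.3289]
tool_rot: [3.141, 0.0, -3.043]
contact_force: [-0.4, 2.1, 2.1]
opening: 0.0004
grip_force: 1.3
```

arm_command --pt "0 0 -2" --pt "0 0 -2" --pt "0 0 -1" --pt "0 0 0" --pt "0 0 0" --spin '[0, 0, 0, 0, 0]'

```text
time: 3.8
tool_pos: [0.4784, 0.1692, 0.3238]
tool_rot: [3.141, 0.0, -3.043]
contact_force: [-0.9, 2.1, 3.3]
opening: 0.0005
grip_force: 1.6
```

```bash
python3 - <<'E'
from h import *
o=observe();print(o['time'],o['tool_pos'],o['contact_force'],o['torque'])
s=snap('scene','s2'); im=s['img'][150:270,320:480,::-1]
cv2.imwrite('pics/s2c.png',cv2.resize(im,None,fx=5,fy=5,interpolation=cv2.INTER_CUBIC))
E
```

```text
3.8 [0.47838306 0.16924922 0.32379964] [-0.8738451   2.06049144  3.27180263] [ 0.48255918  0.04517596 -0.0333208 ]
```

View pics/s2c.png

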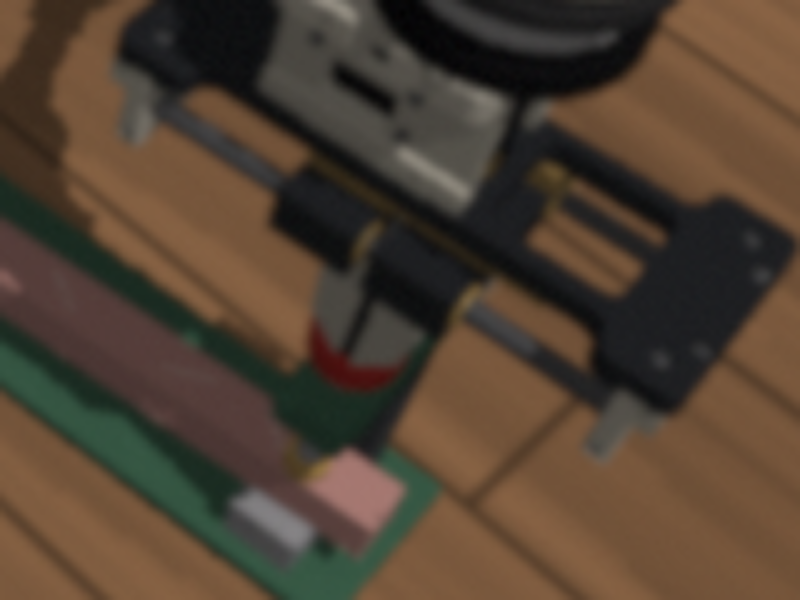

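The fingertips sit on the knob, and the brass foot at about (310,465) is just above the rod. I'll push in small steps until the force rises.

arm_command --pt "0 0 -1" --pt "0 0 -0.5" --pt "0 0 0" --pt "0 0 0" --spin '[0, 0, 0, 0]'

```text
time: 4.25
tool_pos: [0.4784, 0.1692, 0.3223]
tool_rot: [3.141, 0.0, -3.043]
contact_force: [0.7, 2.9, 2.6]
opening: 0.0003
grip_force: 1.7
```

arm_command --pt "0 0 -0.5" --pt "0 0 0" --pt "0 0 0" --spin '[0, 0, 0]'

```text
time: 4.55
tool_pos: [0.4783, 0.1692, 0.3222]
tool_rot: [3.141, 0.001, -3.042]
contact_force: [-0.7, 3.0, 6.9]
opening: 0.0003
grip_force: 3.5
```

arm_command --pt "0 0 0" --pt "0 0 0" --pt "0 0 0" --pt "0 0 0" --pt "0 0 0" --pt "0 0 0" --pt "0 0 0" --pt "0 0 0" --pt "0 0 0" --pt "0 0 0" --spin '[0, 0, 0, 0, 0, 0, 0, 0, 0, 0]'

```text
time: 5.55
tool_pos: [0.4783, 0.1693, 0.3222]
tool_rot: [3.141, 0.001, -3.042]
contact_force: [-1.3, 2.6, 6.2]
opening: 0.0004
grip_force: 3.5
```

arm_command --pt "0 0 0" --pt "0 0 0" --pt "0 0 0" --pt "0 0 0" --pt "0 0 0" --pt "0 0 2" --pt "0 0 3" --pt "0 0 4" --pt "0 0 5" --pt "0 0 6" --pt "0 0 10" --pt "0 0 20" --pt "0 0 20" --pt "0 0 15" --pt "0 0 0" --pt "0 0 0" --spin '[0, 0, 0, 0, 0, 0, 0, 0, 0, 0, 0, 0, 0, 0, 0, 0]'

```text
time: 7.15
tool_pos: [0.478, 0.1691, 0.4065]
tool_rot: [-3.141, -0.0, -3.042]
contact_force: [-0.8, -0.4, 0.3]
opening: 0.0004
grip_force: 0.0
```

arm_command --pt "0 -6 0" --pt "0 -6 0" --pt "0 -6 0" --pt "0 -6 0" --pt "0 -6 0" --pt "0 -6 0" --pt "0 -6 0" --pt "0 -6 0" --pt "0 -6 0" --pt "1 -6 0" --pt "1 -6 0" --pt "1 -6 0" --pt "1 -6 0" --pt "1 -6 0" --pt "2 -1 0" --pt "0 0 0" --pt "0 0 0" --pt "0 0 0" --spin '[-6, -6, -6, -6, -6, -6, -6, -6, -6, -6, -6, -6, -6, -6, -4, 0, 0, 0]' --jaw 0.5

```text
time: 8.95
tool_pos: [0.4851, 0.0843, 0.4063]
tool_rot: [-3.141, -0.0, 1.706]
contact_force: [-0.6, -0.7, -0.6]
opening: 0.0687
grip_force: 0.0
```

```bash
python3 - <<'E'
from h import *
o=observe();print(o['time'],o['tool_pos'],np.degrees(o['tool_rot']),o['contact_force'],o['opening'])
s=snap('scene','s3'); im=s['img'][140:290,270:470,::-1]
cv2.imwrite('pics/s3c.png',cv2.resize(im,None,fx=4,fy=4,interpolation=cv2.INTER_CUBIC))
snap('top','t3')
E
```

```text
8.95 [0.48512803 0.08431807 0.40628173] [-1.79943599e+02 -6.06699929e-03  9.77729019e+01] [-0.62000368 -0.71214493 -0.63556849] 0.06867768955257235
```

View pics/s3c.png

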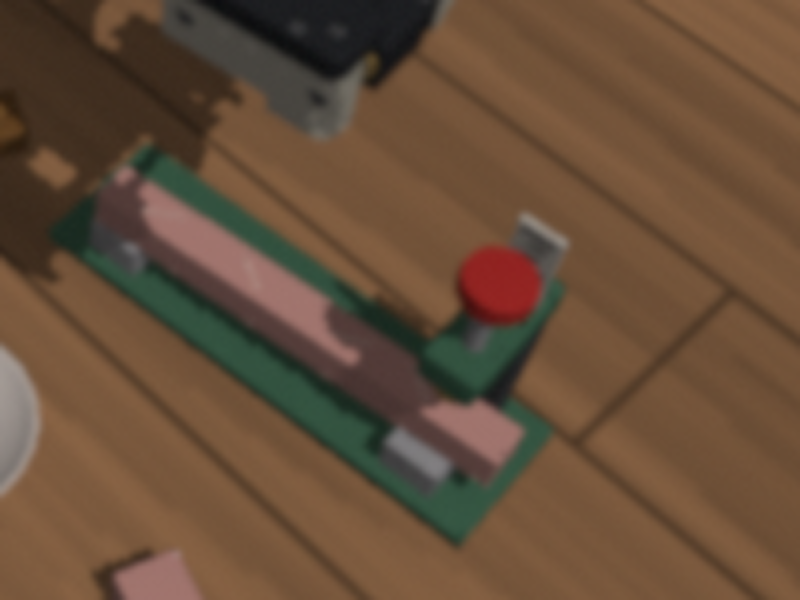

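The knob is back up at (500,285) in the crop, and the rod looks undisturbed. Rechecking its ends.

```bash
python3 - <<'E'
from h import *
s=load('s3'); f=lambda u,v,z:ptz(s,270+u/4,140+v/4,z)[:2]-[-.0007,.0024]
a=[f(490,482,.054),f(523,432,.054),f(125,170,.054),f(98,207,.054)]
print(np.round(a,4)); e1=(a[0]+a[1])/2;e2=(a[2]+a[3])/2;d=e1-e2;print(e1,e2,(e1+e2)/2,np.hypot(*d),np.degrees(np.arctan2(-d[0],d[1])))
print('knob',f(501,285,.166),pt(s,270+501/4,140+285/4))
E
```

```text
[[ 0.4896  0.2062]
 [ 0.458   0.2   ]
 [ 0.492  -0.0344]
 [ 0.5186 -0.026 ]]
[0.47380563 0.20307869] [ 0.50526601 -0.03017574] [0.48953582 0.08645147] 0.23536649206187837 7.681459398033366
knob [0.48073466 0.17024818] [0.47967104 0.17251316 0.16548649]
```

arm_command --pt "2 1 -20" --pt "0 0 -20" --pt "0 0 -20" --pt "0 0 -20" --pt "0 0 -20" --pt "0 0 -20" --pt "0 0 -20" --pt "0 0 -20" --pt "0 0 -15" --pt "0 0 -12" --pt "0 0 -10" --pt "0 0 -6" --pt "0 0 0" --pt "0 0 0" --spin '[0, 0, 0, 0, 0, 0, 0, 0, 0, 0, 0, 0, 0, 0]'

```text
time: 10.45
tool_pos: [0.4875, 0.0852, 0.2041]
tool_rot: [3.141, 0.0, 1.705]
contact_force: [-1.2, 0.7, 0.1]
opening: 0.0691
grip_force: 0.0
```

arm_command --pt "0 0 0" --pt "0 0 0" --pt "0 0 0" --pt "0 0 0" --pt "0 0 0" --pt "0 0 0" --pt "0 0 0" --pt "0 0 0" --pt "0 0 0" --pt "0 0 0" --spin '[0, 0, 0, 0, 0, 0, 0, 0, 0, 0]' --jaw -1 --squeeze 35

```text
time: 11.45
tool_pos: [0.4874, 0.0852, 0.2036]
tool_rot: [3.141, -0.0, 1.705]
contact_force: [-1.2, 0.3, -0.5]
opening: 0.0236
grip_force: 35.0
```

arm_command --pt "0 0 2" --pt "0 0 2" --pt "0 0 3" --pt "0 0 2" --pt "0 0 0" --pt "0 0 0" --pt "0 0 0" --spin '[0, 0, 0, 0, 0, 0, 0]'

```text
time: 12.15
tool_pos: [0.4873, 0.0852, 0.2127]
tool_rot: [-3.142, 0.0, 1.705]
contact_force: [0.4, -0.2, -2.4]
opening: 0.0239
grip_force: 35.0
```

```bash
python3 - <<'E'
from h import *
for i in range(5): o=observe();print(o['time'],o['tool_pos'],o['contact_force'],o['torque'])
s=snap('scene','s4'); im=s['img'][140:290,270:470,::-1]
cv2.imwrite('pics/s4c.png',cv2.resize(im,None,fx=4,fy=4,interpolation=cv2.INTER_CUBIC))
E
```

```text
12.15 [0.48726163 0.08520251 0.21267565] [ 0.40869275 -0.17049203 -2.39628114] [-0.07133254  0.0764535   0.01226162]
12.15 [0.48726163 0.08520251 0.21267565] [ 0.40869275 -0.17049203 -2.39628114] [-0.07133254  0.0764535   0.01226162]
12.15 [0.48726163 0.08520251 0.21267565] [ 0.40869275 -0.17049203 -2.39628114] [-0.07133254  0.0764535   0.01226162]
12.15 [0.48726163 0.08520251 0.21267565] [ 0.40869275 -0.17049203 -2.39628114] [-0.07133254  0.0764535   0.01226162]
12.15 [0.48726163 0.08520251 0.21267565] [ 0.40869275 -0.17049203 -2.39628114] [-0.07133254  0.0764535   0.01226162]
```

View pics/s4c.png

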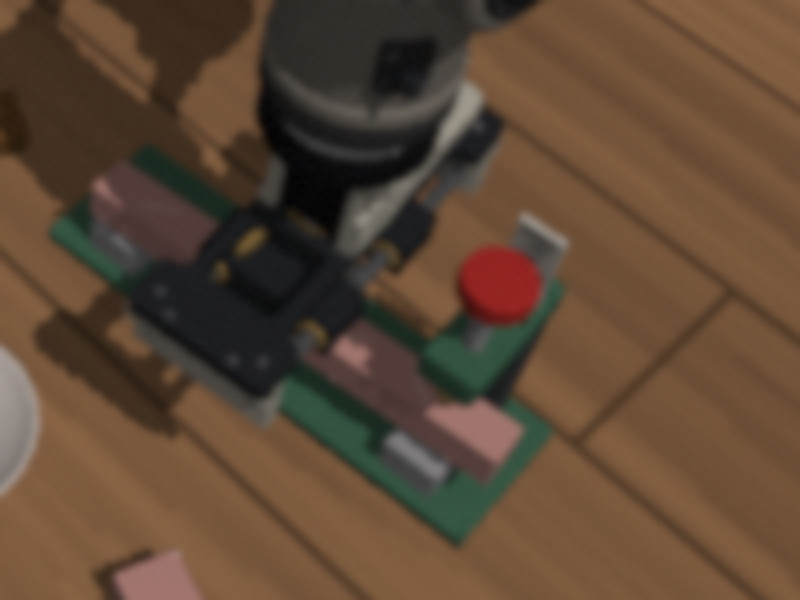

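The grip is on the rod. The -y end looks raised, but the +y end at (490,482) seems unchanged, so I'll measure the tilt by depth.

```bash
cat >> h.py <<'E'
def tops(c,pts,ox,oy,k):
    return [np.round(pt(c,ox+u/k,oy+v/k),4) for u,v in pts]
E
python3 - <<'E'
from h import *
for n in('s3','s4'): print(n,tops(load(n),[(130,195),(165,210),(400,375),(455,420),(490,420),(480,440)],270,140,4))
E
```

```text
s3 [array([ 0.4999, -0.0189,  0.053 ]), array([ 0.4926, -0.0006,  0.0522]), array([0.4763, 0.1436, 0.0524]), array([0.4753, 0.1768, 0.0525]), array([0.4638, 0.188 , 0.0538]), array([0.4752, 0.1916, 0.0533])]
s4 [array([ 0.5045, -0.0145,  0.0614]), array([0.498 , 0.0042, 0.0618]), array([0.4818, 0.1461, 0.0619]), array([0.481 , 0.1788, 0.0621]), array([0.4696, 0.1898, 0.0634]), array([0.4808, 0.1933, 0.0628])]
```

arm_command --pt "3 0.3 0" --pt "6 0.6 0" --pt "8 0.8 0" --pt "10 1 0" --pt "10 1 0" --pt "10 1 0" --pt "8 0.8 0" --pt "6 0.6 0" --pt "4 0.4 0" --pt "0 0 4" --pt "0 0 8" --pt "0 0 14" --pt "0 0 20" --pt "0 0 20" --pt "0 0 20" --pt "0 0 16" --pt "0 0 10" --pt "0 0 6" --pt "0 0 2" --pt "0 0 0" --spin '[0, 0, 0, 0, 0, 0, 0, 0, 0, 0, 0, 0, 0, 0, 0, 0, 0, 0, 0, 0]'

```text
time: 14.2
tool_pos: [0.5521, 0.0917, 0.3325]
tool_rot: [-3.141, -0.0, 1.705]
contact_force: [0.5, 0.9, -3.0]
opening: 0.0238
grip_force: 35.0
```

arm_command --pt "0 0 0" --pt "0 0 0" --pt "0 0 0" --pt "0 0 0" --pt "0 0 0" --pt "0 0 0" --pt "0 0 0" --pt "0 0 0" --pt "0 0 0" --pt "0 0 0" --spin '[0, 0, 0, 0, 0, 0, 0, 0, 0, 0]'

```text
time: 15.2
tool_pos: [0.5523, 0.0917, 0.3328]
tool_rot: [3.141, 0.0, 1.705]
contact_force: [0.6, -0.6, -2.2]
opening: 0.0235
grip_force: 35.0
```

```bash
python3 - <<'E'
from h import *
o=observe();print(o['time'],o['contact_force'],o['opening'],np.abs(o['qvel']).max())
snap('scene','s5');snap('top','t5')
E
```

```text
15.2 [ 0.6083868  -0.58267385 -2.17011959] 0.02354136714387817 0.0008207147751117063
```

View pics/s5.png

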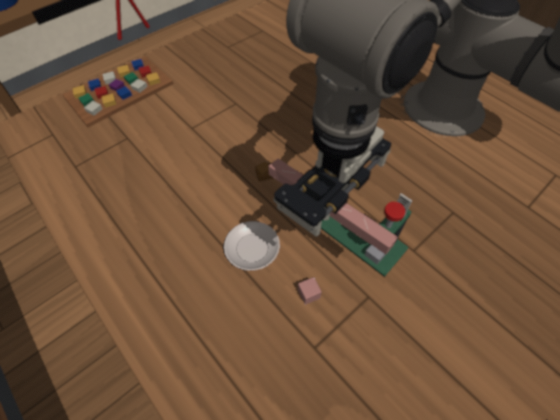

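The rod is held up, with its ends at about (280,172) and (382,238). The knob is up, and the saucer, smalti and cube are where they were. I'll check that the rod is level and that nothing slips over time.

```bash
python3 - <<'E'
from h import *
s=load('s5')
print([np.round(pt(s,*p),4) for p in [(283,173),(290,178),(350,215),(365,226),(378,235)]])
c=load('top0');d=load('t5')
for p in [(210,188),(274,180),(332,243)]: print(pt(c,*p),pt(d,*p))
E
```

```text
[array([0.5729, 0.0033, 0.1828]), array([0.5713, 0.019 , 0.1828]), array([0.5504, 0.1347, 0.1827]), array([0.5476, 0.1634, 0.1822]), array([0.5446, 0.1869, 0.1819])]
[0.62721076 0.13669675 0.03164181] [0.5336797  0.06662652 0.50960346]
[ 0.65207265 -0.00710632  0.00662704] [ 0.65266057 -0.00710428  0.00389809]
[ 0.5056004  -0.13723528  0.02746305] [ 0.50568911 -0.13739613  0.0262319 ]
```

```bash
python3 -c "
from cell import *
print(hand_in())"
```

```text
the job is handed in; nothing more can be done
None
```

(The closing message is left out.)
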